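# Lock the sample rack and show the orange slide label up

### The job

The orange felt sample slide has been set out in the round stand, while the rest of the set waits in the open rack. Swing the rack's keeper rod down until it snaps into its clip, so that the others cannot fall out; then draw the orange slide out of its stand by the clear part only - never touch its frosted writing end, the one with the notched corner - and hold it up, level from end to end, about 20 cm above the worktop with the label side turned up to be read from above. Finish while still holding it there quite still, with the rod latched and everything else on the table left as it is.

Things in the scene. Friction and masses are not known exactly. Their poses are not given: they have to be found in the camera images.
- orange_slide: clear acrylic plate with an orange felt swatch inside, 100 mm long (x), 8 thick (y), 44 high (z) as it stands on a long edge in the stand, about 50 g. Origin: middle of its lower long edge. +x points to the frosted end (x = +20 to +50 mm is frosted, the rest clear); +y is the outward normal of the label side; z is up while it stands
- slide_notch (a point): inner corner of the 9 x 9 mm notch in the orange slide, in the upper corner of its frosted end: slide frame (+41, 0, +35) mm. Whoever faces the label side of the standing slide sees the notch at the top left; from the back it is at the top right
- orange_slide_frosted: frosted end of the orange slide (x = +20 to +50 mm), part of the slide, same origin and axes as orange_slide; its +y face is the white label with ruled lines and an orange dot, its other face plain grey. The gripper must not touch it
- slide_stand: fixed round aluminium stand, disc 80 mm in diameter, 12 mm high, at any angle; origin under its centre, z up. Two dark wood cheeks on it (x from -20 to +20 mm, 7 mm thick, tops at z = 29 mm) leave a slot 9.6 mm wide along x. The orange slide stands in it (bottom z = 12, top 56 mm), its x along the stand's x, and sticks out 30 mm beyond the cheeks at either end
- slide_rack: fixed wooden rack, 124 mm (x) by 196 mm (y), origin under its centre, z up. Four slides stand across it at y = +48, +16, -16, -48 mm, tops at z = 54 mm. The keeper rod runs along y over them: hinge cheeks at y = +85 (tops z = 72 mm), clip cheeks at y = -82 (14 mm wide in y, tops z = 74 mm; a brass plunger sticks out to x = 31 mm)
- keeper (a joint): opening angle of the steel keeper rod in rad: 0 = down in its clip on a hard stop, grows as the free end swings up, at most 1.35. Hinge friction (0.15 N m) holds the rod where it is left. In the last 0.07 rad it must be pushed past the clip's spring ball, about 6 N down on the red pad, then snaps to 0
- keeper_hinge (a point): point on the rod's hinge axis, rack frame (0, +85, +62) mm; the axis is the rack's x axis
- keeper_pad (a point): middle of the upper face of the red thumb pad at the rod's free end (24 mm in x, 26 mm along the rod, 8 mm thick; rod 10 mm in diameter), 193 mm from the hinge along the rod, 4 mm above the rod's axis. At opening angle a it is in the rack frame at x = 0, y = 85 - 193 cos a + 4 sin a, z = 62 + 193 sin a + 4 cos a mm
- green_slide: clear acrylic sample slide with a green felt swatch sealed in it, otherwise just like the orange one (same size, same origin and axes); stands loose in the rack, its x axis along the rack's x axis, and stays there
- blue_slide: clear acrylic sample slide with a blue felt swatch sealed in it, otherwise just like the orange one (same size, same origin and axes); stands loose in the rack, its x axis along the rack's x axis, and stays there
- red_slide: clear acrylic sample slide with a red felt swatch sealed in it, otherwise just like the orange one (same size, same origin and axes); stands loose in the rack, its x axis along the rack's x axis, and stays there
- cream_slide: clear acrylic sample slide with a cream felt swatch sealed in it, otherwise just like the orange one (same size, same origin and axes); stands loose in the rack, its x axis along the rack's x axis, and stays there
- green_bottle: bystander: small green bottle with black cap, 43 mm in diameter, 96 mm high, standing; origin under its centre
- orange_spool: bystander: spool of orange thread, 29 mm in diameter, 46 mm high, standing; origin under its centre
- blue_spool: bystander: spool of blue thread, 29 mm in diameter, 50 mm high, standing; origin under its centre
There are look-alikes about, which are no part of the job. What is shaped like the slide_stand but blue is not meant.

How it is judged:
By the outcome, as a careful person would: the job done as asked, in the order asked, and still so for the second after the job is handed in, while the arm keeps its last pose, push and grip.
It also fails if it takes over 48 s, if anything falls off the work surface, if the arm or the gripper's body presses on something with over 40 N, if the wrist force passes 120 N, or if a joint passes its speed limit or range.

### The arm

A 6-joint arm with a two-finger parallel gripper is mounted at the origin on the work surface; the furniture and walls round the work are solid. World frame = base frame: x ahead of the robot, y to its left, z up, the work surface at z = 0. Lengths are in m, angles in rad, forces in N, time in s.
With the tool pointing down it reaches from about 0.325 to 0.875 m from the base axis. Payload 4.4 kg.
Tool frame: the origin (TCP) lies at the very end of the fingers, on their centre line; the grasp point (between the pads) lies manip.grip_point_offset behind it (manip.grip_point_offset is the distance from the TCP to the grasp point, in m); z points along the fingers, y is the line along which they close (so a half turn about z gives the same grasp; the last joint's range is limited). The gripper opens to 85 mm and grips with 20 to 120 N. Pads are 22 mm wide; open, the fingers measure 114 mm over their backs; the gripper's body (76 mm by 85 mm) begins 54 mm behind the grasp point. The pads swing forward as they close: fully open they stand 13 mm farther back than shut.
Start: joints at [-1.403, 0.207, 1.542, -0, 1.393, -0.15], TCP at [0.18, -0.546, 0.193] pointing down, gripper open.
Joint ranges: [-2.73, 2.73], [-0.86, 2.22], [0.23, 2.46], [-1.11, 4.25], [0.08, 2.63], [-2.82, 2.82]. Speed limits (rad/s): [2.79, 2.79, 3.14, 3.14, 3.14, 3.14].

### API

Orientations are given as a unit quaternion [w, x, y, z].
In Python, from plant import manip, vision, order gives the robot as it stands. The module is installed in compiled form; this text tells all that it offers.
- The arm moves only by the tool apply_moves, never from a script. Its argument "motion" is a list of rows, each an object of numbers: "dx", "dy", "dz": the shift along the tool's x, y, z in cm; "rx", "ry", "rz": the turn, a rotation vector about the tool's x, y, z in rad; "fingers": the closure, from 0 (fully open) to 1 (shut). In form: [{"dx": .., "dy": .., "dz": .., "rx": .., "ry": .., "rz": .., "fingers": ..}, ...]. A call has 1 to 10 rows; each row is the pose to reach, as a shift and turn from the pose commanded when the call began, along the tool's axes at that moment; what a row does not reach only later rows make up. A row lasts 1/12 s, in which the tool goes at most 41.7 mm and 7.16 degrees, less where a joint would pass 70% of its speed; a pose out of reach is approached as far as the arm can. A call with a gripper value outside its range is refused whole. The fingers move at their own pace and stop on an object; "squeeze" is the grip in N (left out, the last holds). Time passes only in rows, so rows that repeat a pose let the fingers close. It gives the time, the measured TCP pose, the force, the opening and the grip force at its end, in the units of the state.
- manip.get_obs(): the state, without advancing time (a new reading comes with each control period).
- vision.capture(name): name is "side" or "top"; returns a dict with "image" (400x640x3 uint8, red, green, blue), "depth" (400x640 float32, m along the optical axis (not along the pixel's ray), 0 where there is no reading), "mtx" (3x3 intrinsics, pixels), "extrinsics" (4x4, takes a point from world to camera coordinates). Camera axes: x right, y up, looking along -z (the intrinsics and any distortion apply to the point x, -y, -z); pixel columns grow to the right and rows downward; lengths in m; the calibration is good to about 2 mm. A picture is of the moment at which its call begins.
- order.finish_job(): hands the job in; it is judged then, once.
The state is a dict: "clock": time; "joint_positions": joint angles; "qd": joint speeds; "joint_efforts": joint torques, N m; "eef_pos": TCP position; "tool_rot": TCP orientation; "force": force on the tool from outside, world axes, zero at the start; "moment": the same for the moment, N m; "gripper_width": opening from 0.0 (shut) to 1.0 (fully open); "grip_force": force on a finger pad.
Only numpy, scipy, OpenCV 4.12 (cv2) and the standard library are available. Lean on these libraries where they do the work, as an engineer would, in place of code of your own. Each camera call takes 0.05 s, during which the arm holds its last target. There are 200 camera calls.

## Working session

There is one attempt and no reset: what is moved stays moved. The work goes in short steps, Python scripts to look and compute and a tool call to move; the robot and the scene stay as the last step left them, time stands still between calls to the robot, and variables do not carry over. Pictures are saved under pics/ and viewed, at most 10 in all, crops included, and the job is handed in when it is done.

Besides the shell and the picture viewer there is one more tool, called after "Request:" as name(argument=value, ...) on one line, values as JSON. apply_moves: Moves the arm, as the interface text tells. Its arguments: {"type":"object","properties":{"motion":{"type":"array"},"squeeze":{"type":"number"}},"required":["motion"]}

```bash
mkdir -p pics; cat > h.py <<'E'
import numpy as np, cv2
from plant import manip, vision, order
def cap(n,name):
    c=vision.capture(n); np.savez(f'{name}.npz',**c); cv2.imwrite(f'pics/{name}.png',c['image'][:,:,::-1]); return c
def load(name): return dict(np.load(f'{name}.npz'))
def proj(c,p):
    q=c['extrinsics']@np.append(p,1); v=c['mtx']@np.array([q[0],-q[1],-q[2]]); return v[:2]/v[2]
def ray(c,u,v):
    d=np.linalg.inv(c['mtx'])@np.array([u,v,1]); d=np.array([d[0],-d[1],-d[2]])
    R=c['extrinsics'][:3,:3];t=c['extrinsics'][:3,3]; return -R.T@t, R.T@d
def onz(c,u,v,z):
    o,d=ray(c,u,v); return o+d*(z-o[2])/d[2]
def dep(c,u,v):
    o,d=ray(c,u,v); return o+d*c['depth'][int(v),int(u)]
def two(c1,p1,c2,p2):
    o1,d1=ray(c1,*p1);o2,d2=ray(c2,*p2)
    A=np.stack([d1,-d2],1); s=np.linalg.lstsq(A,o2-o1,rcond=None)[0]
    a=o1+d1*s[0];b=o2+d2*s[1]; return (a+b)/2,np.linalg.norm(a-b)
E
python3 - <<'E'
from h import *
print(manip.get_obs(), manip.grip_point_offset)
for n in('top','side'):
    c=cap(n,n+'0'); print(c['mtx'],c['extrinsics'],ray(c,320,200))
E
```

```text
{'clock': 0.0, 'joint_positions': array([-1.40252740e+00,  2.07417392e-01,  1.54296658e+00,  5.76415608e-06,
        1.39349276e+00, -1.50514803e-01]), 'qd': array([-0.00280448, -0.00088414,  0.00045474,  0.00049326, -0.00102521,
        0.00025811]), 'joint_efforts': array([-5.20544563e-04, -3.83031857e+01, -2.91597676e+01, -1.16625056e-04,
        1.05968263e-02, -5.24006268e-06]), 'eef_pos': array([ 0.18005194, -0.54519407,  0.19232135]), 'tool_rot': array([-1.14201796e-03,  9.87323425e-01,  1.58717200e-01, -7.30160471e-06]), 'force': array([-0.3199309 , -0.22560262,  0.75297339]), 'moment': array([-0.01017737,  0.00614384,  0.00272908]), 'grip_force': 0.0, 'gripper_width': 0.9972315243912139} 0.0187
[[488.68089242   0.         322.20431263]
 [  0.         488.68089242 192.46848481]
 [  0.           0.           1.        ]] [[-0.02869172 -0.99934576  0.0220191   0.02468532]
 [ 0.99520846 -0.02649922  0.09411651 -0.48439917]
 [-0.09347144  0.02461396  0.99531766 -1.23961962]
 [ 0.          0.          0.          1.        ]] (array([0.36691738, 0.04234492, 1.27886171]), array([ 0.07826278, -0.01969777, -0.9968675 ]))
[[459.17591615   0.         323.12083176]
 [  0.         459.17591615 206.63476401]
 [  0.           0.           1.        ]] [[-0.97813291 -0.20769028  0.01098939  0.45341529]
 [ 0.1314266  -0.57628358  0.80661285 -0.12066498]
 [-0.16119264  0.79041887  0.59097796 -1.08893716]
 [ 0.          0.          0.          1.        ]] (array([0.28383035, 0.88534918, 0.73588503]), array([ 0.16973963, -0.79733417, -0.57939767]))
```

View pics/top0.png

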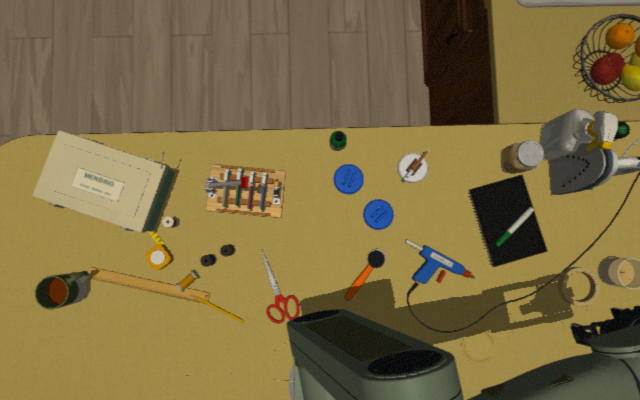

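View pics/side0.png

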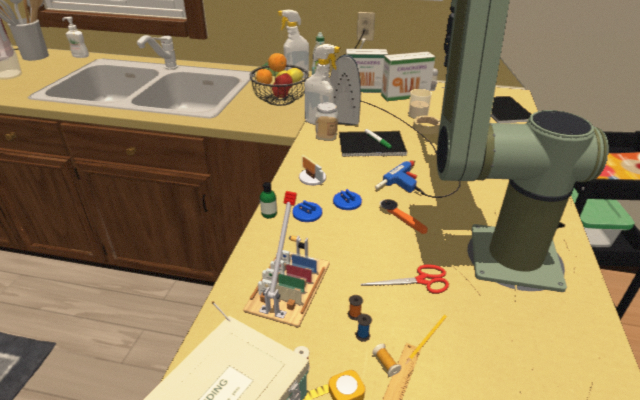

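The top view shows the white stand with the orange slide at (413,167), blue look-alike stands at (348,179) and (378,214), and the rack at (245,190) with its red pad at (245,183). The side view shows the stand at (312,172), the rack at (290,290) and the pad at (290,198). The white stand is the one that fits the description, because the others are blue. An enlarged crop should confirm it.

```bash
python3 - <<'E'
from h import *
t=load('top0');s=load('side0')
def crop(c,u,v,w,h,W,H): return cv2.resize(c['image'][v-h//2:v+h//2,u-w//2:u+w//2,::-1],(W,H),interpolation=cv2.INTER_CUBIC)
A=np.hstack([crop(t,413,167,50,40,375,300),crop(s,312,172,50,40,375,300)])
B=np.hstack([crop(t,245,190,100,80,375,300),crop(s,290,255,150,140,375,300)])
cv2.imwrite('pics/crop1.png',np.vstack([A,B]))
for n,c,p in(('stand',t,(413,167)),('stand s',s,(312,172)),('pad',t,(245,183)),('pad s',s,(290,198))): print(n,dep(c,*p),onz(c,*p,0.03))
print(two(t,(245,183),s,(290,198)))
def mask(c,box,f):
    u0,u1,v0,v1=box; h=cv2.cvtColor(c['image'],cv2.COLOR_RGB2HSV).astype(int)
    m=np.zeros(h.shape[:2],bool); m[v0:v1,u0:u1]=f(h)[v0:v1,u0:u1]; v,u=np.nonzero(m); return u,v
white=lambda h:(h[...,1]<50)&(h[...,2]>120)
for c,b in((t,(390,440,145,190)),(s,(290,335,150,195))):
    u,v=mask(c,b,white); print(u.min(),u.max(),v.min(),v.max(),len(u))
E
```

```text
stand [ 0.54078905 -0.22052341  0.05397622] [ 0.54419246 -0.22566886  0.03      ]
stand s [ 0.54378498 -0.22076083  0.02806202] [ 0.54307323 -0.21773236  0.03      ]
pad [0.4901907  0.18187498 0.23100409] [0.51383747 0.20864017 0.03      ]
pad s [0.49226304 0.18563565 0.22276112] [ 0.57056326 -0.07722008  0.03      ]
(array([0.49213398, 0.18335714, 0.22108872]), np.float64(0.0015713009159149041))
398 427 153 182 540
299 325 165 184 246
```

View pics/crop1.png

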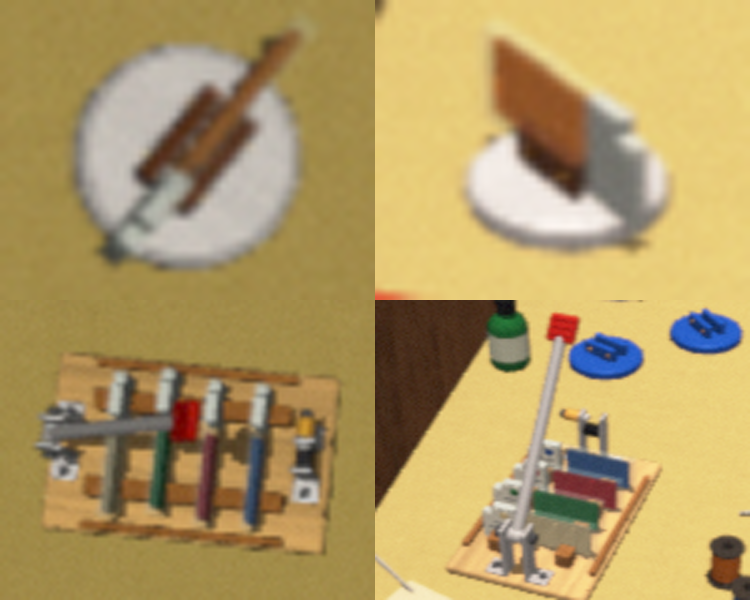

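The crop confirms it: the white stand's slide has an orange felt end, and a frosted end with its notch at top right seen from the side camera, so that face is the back. The rack's pad is raised, its hinge is on the +y side and its brass plunger points to +x.

```bash
python3 - <<'E'
from h import *
t=load('top0');s=load('side0')
T=lambda x,y,k=3.75,o=(195,150),y0=300:(o[0]+x/k-.5+.5/k,o[1]+(y-y0)/k-.5+.5/k)
C=[onz(t,*T(x,y),.012) for x,y in((60,355),(340,380),(325,552),(45,528))]
C=np.array(C);print('rack corners',C.round(4),'sizes',[np.linalg.norm(C[i]-C[i-1]).round(4) for i in range(4)])
ctr=C.mean(0); yv=(C[0]-C[1]+C[3]-C[2])[:2]; yv/=np.linalg.norm(yv); print('ctr',ctr,'rack y dir',yv,np.arctan2(yv[1],yv[0]))
def red(c,b):
    h=cv2.cvtColor(c['image'],cv2.COLOR_RGB2HSV).astype(int); m=((h[...,0]<6)|(h[...,0]>174))&(h[...,1]>190)&(h[...,2]>110)
    u0,u1,v0,v1=b; v,u=np.nonzero(m[v0:v1,u0:u1]); return (u.mean()+u0,v.mean()+v0),len(u)
pt,n1=red(t,(232,256,172,195)); ps,n2=red(s,(280,300,188,208)); P,e=two(t,pt,s,ps); print('pad',pt,n1,ps,n2,P,e)
xv=np.array([yv[1],-yv[0]]); d=P[:2]-ctr[:2]; print('pad in rack',d@xv,d@yv)
a=np.arcsin((P[2]-.062)/.193);print('a',a,'pred y',.085-.193*np.cos(a)+.004*np.sin(a))
# stand
cs=onz(t,412.5,167.5,.012); cz=onz(s,312,175.5,.012); print('stand',cs,cz)
Tt=lambda x,y:T(x,y,7.5,(388,147),0)
Ts=lambda x,y:T(x-375,y,7.5,(287,152),0)
e1,r1=two(t,Tt(300,30),s,Ts(492,32)); e2,r2=two(t,Tt(180,183),s,Ts(590,95)); print('clear top end',e1,r1,'seam top',e2,r2,np.linalg.norm(e1-e2))
# orange mask line in top
for c,b in((t,(395,440,140,190)),):
    h=cv2.cvtColor(c['image'],cv2.COLOR_RGB2HSV).astype(int); u0,u1,v0,v1=b
    m=((h[...,0]<13)&(h[...,1]>110)&(h[...,2]>100))[v0:v1,u0:u1]; v,u=np.nonzero(m)
    if len(u)>5:
        p=np.stack([u+u0,v+v0],1).astype(np.float32); l=cv2.fitLine(p,cv2.DIST_HUBER,0,.01,.01).ravel()
        q=[onz(t,l[2]+k*l[0],l[3]+k*l[1],.05) for k in(-8,8)]; dd=(q[1]-q[0])[:2]; print(len(u),l,q,np.arctan2(dd[1],dd[0]))
E
```

```text
rack corners [[0.5673 0.2996 0.012 ]
 [0.5448 0.1057 0.012 ]
 [0.4254 0.1187 0.012 ]
 [0.4473 0.3107 0.012 ]] sizes [np.float64(0.1206), np.float64(0.1951), np.float64(0.1201), np.float64(0.1933)]
ctr [0.49620393 0.20868383 0.012     ] rack y dir [0.11417706 0.99346042] 1.4563697256929637
pad (np.float64(244.68085106382978), np.float64(181.46808510638297)) 47 (np.float64(289.9065420560748), np.float64(197.2429906542056)) 107 [0.49378633 0.18344458 0.2229364 ] 0.0014422356669164284
pad in rack 0.0004799596388146131 -0.025350226842940114
a 0.9860776050748887 pred y -0.018193747591396903
stand [ 0.54545586 -0.22815104  0.012     ] [ 0.54528597 -0.22697211  0.012     ]
clear top end [ 0.58219488 -0.25944764  0.05520848] 0.0005795006231059896 seam top [ 0.53145589 -0.21512729  0.05904247] 0.0028335872727978653 0.06747916752349045
```

Request:
apply_moves(motion=[{"dx": 10,"dy": -12,"dz": -10,"rz": -0.2,"fingers": 1},{"dx": 53.4,"dy": -61.3,"dz": -10,"rz": -1.137,"fingers": 1},{"dx": 53.4,"dy": -61.3,"dz": -10,"rz": -1.137,"fingers": 1},{"dx": 53.4,"dy": -61.3,"dz": -10,"rz": -1.137,"fingers": 1},{"dx": 53.4,"dy": -61.3,"dz": -10,"rz": -1.137,"fingers": 1},{"dx": 53.4,"dy": -61.3,"dz": -10,"rz": -1.137,"fingers": 1},{"dx": 53.4,"dy": -61.3,"dz": -10,"rz": -1.137,"fingers": 1},{"dx": 53.4,"dy": -61.3,"dz": -10,"rz": -1.137,"fingers": 1},{"dx": 53.4,"dy": -61.3,"dz": -10,"rz": -1.137,"fingers": 1},{"dx": 53.4,"dy": -61.3,"dz": -10,"rz": -1.137,"fingers": 1}], squeeze=40)

```text
invalid input at $.motion[0]: expected keys dx, dy, dz, rx, ry, rz, fingers
```

```bash
cat >> h.py <<'E'
from scipy.spatial.transform import Rotation as Ro
def pose():
    o=manip.get_obs(); q=o['tool_rot']; return o,np.array(o['eef_pos']),Ro.from_quat([q[1],q[2],q[3],q[0]])
def go(p,Rt=None):
    o,e,R=pose(); print('shift cm',(R.inv().apply(np.array(p)-e)*100).round(2))
    if Rt is not None: print('turn',(R.inv()*Rt).as_rotvec().round(3))
def st():
    o,e,R=pose(); print(round(o['clock'],2),'q',o['joint_positions'].round(3),'tcp',e.round(4),'\n',R.as_matrix().round(3),'F',o['force'].round(1),'w',round(o['gripper_width'],3),'g',o['grip_force'])
def down(yaw): # tool x at yaw, z down
    c,s=np.cos(yaw),np.sin(yaw); return Ro.from_matrix(np.array([[c,s,0],[s,-c,0],[0,0,-1]]))
rc=np.array([.4962,.2087,0]);yv=np.array([.1142,.9935,0]);xv=np.array([.9935,-.1142,0])
def rack(x,y,z): return rc+x*xv+y*yv+np.array([0,0,z])
E
python3 - <<'E'
from h import *
st(); go(rack(0,-.005,.25),down(1.456))
E
```

```text
0.1 q [-1.403  0.207  1.543  0.     1.394 -0.151] tcp [ 0.1801 -0.5453  0.1924] 
 [[ 0.95   0.313 -0.   ]
 [ 0.313 -0.95   0.002]
 [ 0.    -0.002 -1.   ]] F [-0.  -0.8  0.9] w 0.995 g 0.0
shift cm [ 53.44 -61.25  -5.61]
turn [-2.000e-03 -1.000e-03 -1.137e+00]
```

All keys are required.

Request:
apply_moves(motion=[{"dx": 10,"dy": -12,"dz": -10,"rx": 0,"ry": 0,"rz": -0.2,"fingers": 1},{"dx": 53.4,"dy": -61.3,"dz": -10,"rx": 0,"ry": 0,"rz": -1.137,"fingers": 1},{"dx": 53.4,"dy": -61.3,"dz": -10,"rx": 0,"ry": 0,"rz": -1.137,"fingers": 1},{"dx": 53.4,"dy": -61.3,"dz": -10,"rx": 0,"ry": 0,"rz": -1.137,"fingers": 1},{"dx": 53.4,"dy": -61.3,"dz": -10,"rx": 0,"ry": 0,"rz": -1.137,"fingers": 1},{"dx": 53.4,"dy": -61.3,"dz": -10,"rx": 0,"ry": 0,"rz": -1.137,"fingers": 1},{"dx": 53.4,"dy": -61.3,"dz": -10,"rx": 0,"ry": 0,"rz": -1.137,"fingers": 1},{"dx": 53.4,"dy": -61.3,"dz": -10,"rx": 0,"ry": 0,"rz": -1.137,"fingers": 1},{"dx": 53.4,"dy": -61.3,"dz": -10,"rx": 0,"ry": 0,"rz": -1.137,"fingers": 1},{"dx": 53.4,"dy": -61.3,"dz": -10,"rx": 0,"ry": 0,"rz": -1.137,"fingers": 1}], squeeze=40)

```text
clock: 0.93
eef_pos: [0.338, -0.1675, 0.2531]
tool_rot: [0.0, 0.745, 0.667, 0.0]
force: [0.5, -0.4, 0.4]
gripper_width: 0.001
grip_force: 0.0
```

```bash
python3 - <<'E'
from h import *
st(); go(rack(0,-.005,.25),down(1.456))
E
```

```text
0.93 q [-0.691 -0.287  1.894  0.     1.534 -0.579] tcp [ 0.338  -0.1675  0.2531] 
 [[ 0.111  0.994  0.   ]
 [ 0.994 -0.111  0.   ]
 [ 0.     0.    -1.   ]] F [ 0.5 -0.4  0.4] w 0.001 g 0.0
shift cm [38.64 11.54  0.31]
turn [ 0.    -0.     0.003]
```

Request:
apply_moves(motion=[{"dx": 38.5,"dy": 11.5,"dz": -1,"rx": 0,"ry": 0,"rz": 0,"fingers": 1},{"dx": 38.5,"dy": 11.5,"dz": -1,"rx": 0,"ry": 0,"rz": 0,"fingers": 1},{"dx": 38.5,"dy": 11.5,"dz": -1,"rx": 0,"ry": 0,"rz": 0,"fingers": 1},{"dx": 38.5,"dy": 11.5,"dz": -1,"rx": 0,"ry": 0,"rz": 0,"fingers": 1},{"dx": 38.5,"dy": 11.5,"dz": -1,"rx": 0,"ry": 0,"rz": 0,"fingers": 1},{"dx": 38.5,"dy": 11.5,"dz": -1,"rx": 0,"ry": 0,"rz": 0,"fingers": 1},{"dx": 38.5,"dy": 11.5,"dz": -1,"rx": 0,"ry": 0,"rz": 0,"fingers": 1},{"dx": 38.5,"dy": 11.5,"dz": -1,"rx": 0,"ry": 0,"rz": 0,"fingers": 1},{"dx": 38.5,"dy": 11.5,"dz": -1,"rx": 0,"ry": 0,"rz": 0,"fingers": 1},{"dx": 38.5,"dy": 11.5,"dz": -1,"rx": 0,"ry": 0,"rz": 0,"fingers": 1}])

```text
clock: 1.77
eef_pos: [0.4967, 0.2034, 0.2625]
tool_rot: [-0.001, 0.746, 0.666, 0.0]
force: [-0.9, -0.8, -0.2]
gripper_width: 0.0
grip_force: 0.0
```

```bash
python3 - <<'E'
from h import *
st(); go(rack(0,-.005,.225),down(1.456))
# finger corner arc: TCP offset from pad centre surface (+11mm..0 in y)
for a in (.95,.85,.75,.65,.55,.45,.35,.25,.15,.08,.04,0.0):
    y=.085-.193*np.cos(a)+.004*np.sin(a); z=.062+.193*np.sin(a)+.004*np.cos(a)
    print(a,'pad',round(y*100,2),round(z*100,2))
E
```

```text
1.77 q [2.270e-01 7.900e-02 1.544e+00 1.000e-03 1.519e+00 3.390e-01] tcp [0.4967 0.2034 0.2625] 
 [[ 0.112  0.994 -0.001]
 [ 0.994 -0.112  0.001]
 [ 0.001 -0.001 -1.   ]] F [-0.9 -0.8 -0.2] w 0.0 g 0.0
shift cm [ 0.02 -0.11  3.75]
turn [-0.001 -0.001  0.002]
0.95 pad -2.4 22.13
0.85 pad -3.94 20.96
0.75 pad -5.35 19.65
0.65 pad -6.62 18.2
0.55 pad -7.74 16.63
0.45 pad -8.7 14.96
0.35 pad -9.49 13.19
0.25 pad -10.1 11.36
0.15 pad -10.52 9.48
0.08 pad -10.71 8.14
0.04 pad -10.77 7.37
0.0 pad -10.8 6.6
```

Request:
apply_moves(motion=[{"dx": -1.2,"dy": -0.1,"dz": 2.5,"rx": 0,"ry": 0,"rz": 0,"fingers": 1},{"dx": -1.2,"dy": -0.1,"dz": 3.6,"rx": 0,"ry": 0,"rz": 0,"fingers": 1},{"dx": -2.7,"dy": -0.1,"dz": 4.8,"rx": 0,"ry": 0,"rz": 0,"fingers": 1},{"dx": -4.2,"dy": -0.1,"dz": 6.2,"rx": 0,"ry": 0,"rz": 0,"fingers": 1},{"dx": -5.5,"dy": -0.1,"dz": 7.7,"rx": 0,"ry": 0,"rz": 0,"fingers": 1},{"dx": -6.7,"dy": -0.1,"dz": 9.2,"rx": 0,"ry": 0,"rz": 0,"fingers": 1},{"dx": -7.8,"dy": -0.1,"dz": 10.9,"rx": 0,"ry": 0,"rz": 0,"fingers": 1},{"dx": -8.7,"dy": -0.1,"dz": 12.8,"rx": 0,"ry": 0,"rz": 0,"fingers": 1},{"dx": -9.4,"dy": -0.1,"dz": 14.6,"rx": 0,"ry": 0,"rz": 0,"fingers": 1},{"dx": -9.4,"dy": -0.1,"dz": 14.6,"rx": 0,"ry": 0,"rz": 0,"fingers": 1}])

```text
clock: 2.6
eef_pos: [0.4798, 0.1046, 0.1125]
tool_rot: [-0.003, 0.748, 0.664, -0.004]
force: [-0.7, 0.5, -0.7]
gripper_width: -0.0
grip_force: 0.0
```

```bash
python3 - <<'E'
from h import *
st(); go(rack(0,-.108,.066),down(1.456))
s=cap('side','side1');t=cap('top','top1')
print(proj(s,rack(0,-.1,.1)),proj(t,rack(0,-.1,.1)))
u,v=proj(s,rack(0,0,.08)).astype(int); u=int(u)
A=cv2.resize(s['image'][max(v-70,0):v+70,u-93:u+93,::-1],(797,600),interpolation=cv2.INTER_CUBIC); cv2.imwrite('pics/c2.png',A)
E
```

```text
2.6 q [ 0.038  0.122  1.818 -0.     1.212  0.157] tcp [0.4798 0.1046 0.1125] 
 [[ 0.118  0.993 -0.01 ]
 [ 0.993 -0.118 -0.001]
 [-0.002 -0.01  -1.   ]] F [-0.7  0.5 -0.7] w -0.0 g 0.0
shift cm [-0.25  0.49  4.65]
turn [-0.01   0.002 -0.003]
[304.07328301 224.30298861] [282.41417813 190.57941315]
```

View pics/c2.png

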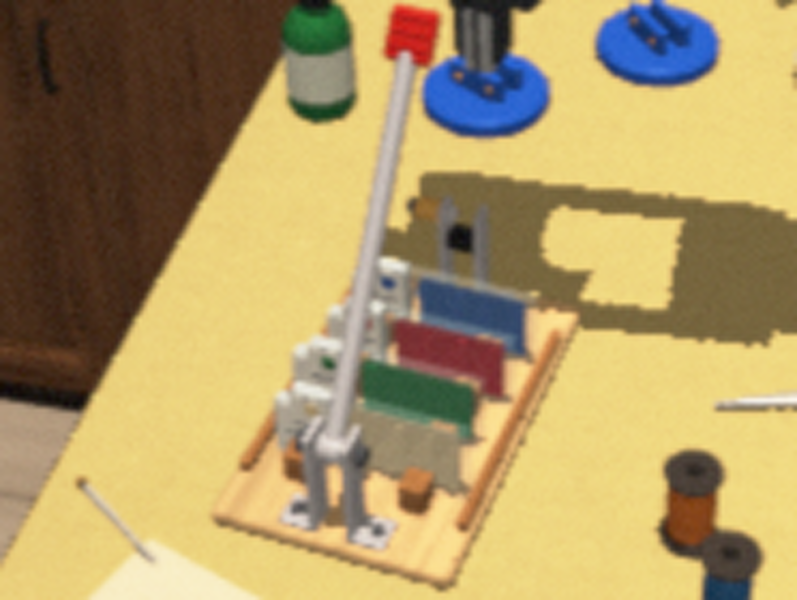

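```bash
python3 - <<'E'
from h import *
t=load('top1');s=load('side1')
def red(c,b):
    h=cv2.cvtColor(c['image'],cv2.COLOR_RGB2HSV).astype(int); m=((h[...,0]<6)|(h[...,0]>174))&(h[...,1]>190)&(h[...,2]>110)
    u0,u1,v0,v1=b; v,u=np.nonzero(m[v0:v1,u0:u1]); return (u.mean()+u0,v.mean()+v0),len(u)
ps=red(s,(270,330,140,230)); print(ps)
try:
    pt=red(t,(225,300,160,200)); print(pt); P,e=two(t,pt[0],s,ps[0]); d=P-rc; print(P,e,d@xv,d@yv)
except Exception as E_: print(E_)
for n,c in(('top',t),('side',s)):
    print(n,'tcp px',proj(c,pose()[1]),'hinge',proj(c,rack(0,.085,.062)))
A=cv2.resize(t['image'][130:250,200:360,::-1],(800,600),interpolation=cv2.INTER_CUBIC); cv2.imwrite('pics/c3.png',A)
E
```

```text
((np.float64(289.86238532110093), np.float64(197.22018348623854)), 109)
((np.float64(nan), np.float64(nan)), 0)
SVD did not converge in Linear Least Squares
top tcp px [283.44003354 190.46764018] hinge [209.29228639 185.58721312]
side tcp px [304.96895908 217.67538484] hinge [271.39163819 294.74125737]
 ** On entry to DLASCL parameter number  4 had an illegal value
 ** On entry to DLASCL parameter number  4 had an illegal value
 ** On entry to DLASCL parameter number  4 had an illegal value
 ** On entry to DLASCL parameter number  4 had an illegal value
 ** On entry to DLASCL parameter number  5 had an illegal value
 ** On entry to DLASCL parameter number  4 had an illegal value<stdin>:5: RuntimeWarning: Mean of empty slice.
  ret = ret.dtype.type(ret / rcount)
```

View pics/c3.png

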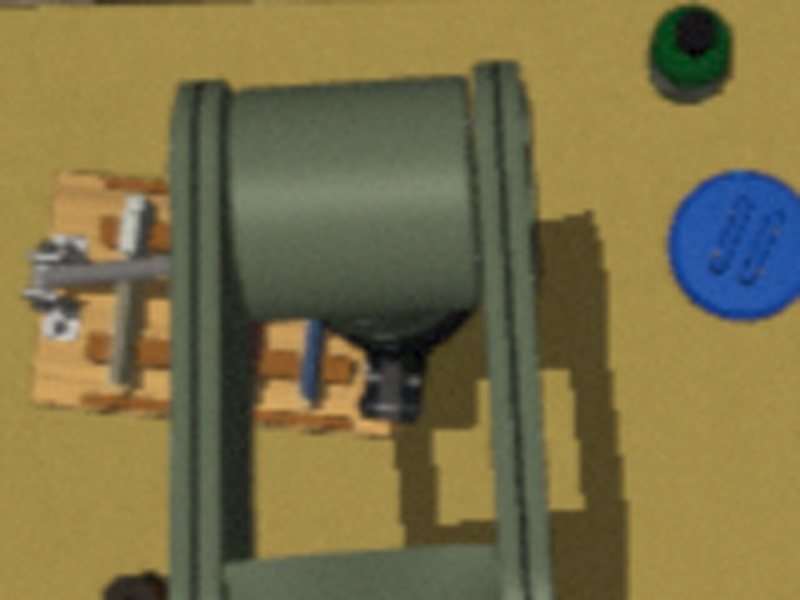

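```bash
python3 - <<'E'
from h import *
t=load('top1');s=load('side1')
u,v=proj(s,rack(0,0,.08)).astype(int); print('side crop origin',u-93,v-70)
ut,vt=u-93+485/4.285,v-70+62/4.285; print('tip px side',ut,vt,dep(s,ut,vt-3))
for x,y in((395,385),(395,405),(390,360)): print(dep(t,200+x/5,130+y/5))
st()
E
```

```text
side crop origin 194 190
tip px side 307.1855309218203 204.46907817969662 [0.47586571 0.11405438 0.16716697]
[0.4350102  0.10850192 0.25352447]
[0.42678234 0.10886219 0.25060318]
[0.44483882 0.1097398  0.2632183 ]
2.7 q [0.04  0.119 1.812 0.    1.213 0.157] tcp [0.4834 0.106  0.1163] 
 [[ 0.117  0.993 -0.003]
 [ 0.993 -0.117  0.   ]
 [-0.    -0.003 -1.   ]] F [-0.   0.1  1.6] w -0.002 g 0.0
```

```bash
python3 - <<'E'
from h import *
s=cap('side','side2'); st()
print(proj(s,pose()[1]))
for v in range(186,226,2):
    print(v,[ (dep(s,u,v)*1000).round(0).astype(int).tolist() if s['depth'][v,u]>0 else 0 for u in (303,306,309)],s['image'][v,306])
A=cv2.resize(s['image'][120:240,240:400,::-1],(800,600),interpolation=cv2.INTER_CUBIC); cv2.imwrite('pics/c4.png',A)
E
```

```text
2.75 q [0.041 0.118 1.811 0.    1.213 0.157] tcp [0.4846 0.1063 0.1175] 
 [[ 0.116  0.993 -0.   ]
 [ 0.993 -0.116  0.   ]
 [ 0.    -0.    -1.   ]] F [ 0.1 -0.5  0.1] w -0.004 g 0.0
[304.35160207 217.26021539]
186 [[486, 109, 202], [478, 115, 207], [471, 117, 210]] [31 28 30]
188 [[486, 109, 197], [477, 116, 203], [470, 119, 206]] [33 31 33]
190 [[486, 110, 193], [477, 119, 200], [471, 118, 200]] [36 35 36]
192 [[485, 114, 190], [478, 115, 192], [472, 112, 191]] [71 70 67]
194 [[485, 115, 186], [477, 119, 190], [472, 112, 186]] [89 87 85]
196 [[485, 114, 180], [478, 116, 182], [472, 113, 181]] [92 92 87]
198 [[484, 116, 176], [478, 115, 176], [472, 112, 175]] [93 91 87]
200 [[485, 114, 170], [478, 117, 173], [472, 112, 170]] [93 91 88]
202 [[484, 116, 166], [478, 118, 168], [472, 112, 165]] [95 90 89]
204 [[485, 113, 158], [479, 114, 160], [515, -62, 30]] [101 101  96]
206 [[528, -50, 30], [521, -53, 29], [516, -65, 21]] [ 62 101 197]
208 [[529, -54, 21], [520, -50, 25], [511, -45, 30]] [ 31  65 133]
210 [[529, -53, 15], [520, -49, 19], [511, -46, 23]] [ 44  60 106]
212 [[527, -46, 14], [520, -48, 13], [510, -43, 18]] [ 32  60 122]
214 [[525, -38, 13], [518, -41, 12], [511, -45, 10]] [ 49 103 210]
216 [[523, -29, 14], [516, -32, 13], [508, -32, 14]] [ 38 101 210]
218 [[522, -25, 10], [515, -27, 10], [506, -26, 12]] [ 56 111 215]
220 [[522, -23, 6], [513, -21, 8], [507, -28, 4]] [ 32  72 139]
222 [[521, -20, 1], [514, -22, 1], [506, -25, 0]] [179 159 118]
224 [[519, -11, 2], [512, -14, 0], [504, -17, 0]] [236 210 126]
```

View pics/c4.png

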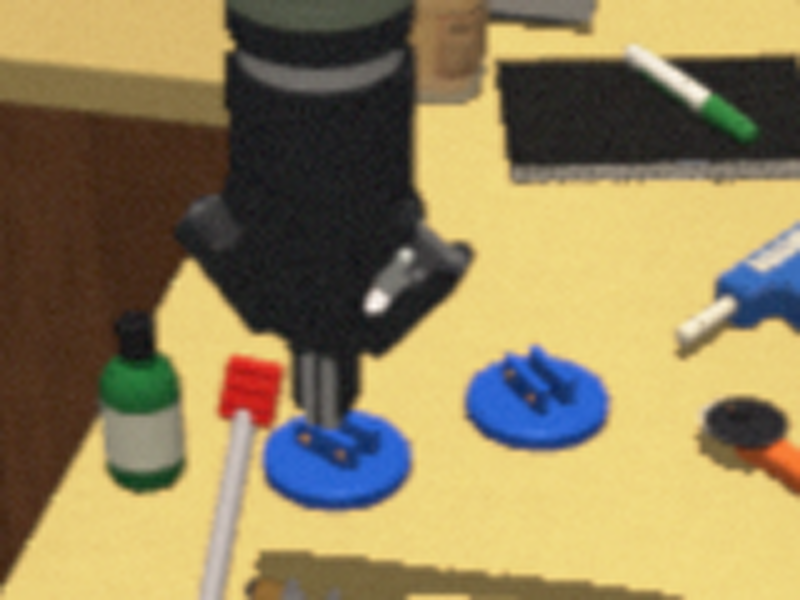

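The rod didn't move. Side depth shows the real fingertip at z≈0.158, about 4 cm higher than the reported TCP at 0.118, so the fingers passed over the pad. From here I'll go by the measured tip. First I'll go back up and behind the pad.

Request:
apply_moves(motion=[{"dx": 0,"dy": 0,"dz": -4,"rx": 0,"ry": 0,"rz": 0,"fingers": 1},{"dx": 0,"dy": 0,"dz": -8,"rx": 0,"ry": 0,"rz": 0,"fingers": 1},{"dx": 0,"dy": 0,"dz": -12,"rx": 0,"ry": 0,"rz": 0,"fingers": 1},{"dx": 2,"dy": 0,"dz": -12.5,"rx": 0,"ry": 0,"rz": 0,"fingers": 1},{"dx": 6,"dy": 0,"dz": -12.5,"rx": 0,"ry": 0,"rz": 0,"fingers": 1},{"dx": 9.7,"dy": 0,"dz": -12.5,"rx": 0,"ry": 0,"rz": 0,"fingers": 1},{"dx": 9.7,"dy": 0,"dz": -12.5,"rx": 0,"ry": 0,"rz": 0,"fingers": 1},{"dx": 9.7,"dy": 0,"dz": -12.5,"rx": 0,"ry": 0,"rz": 0,"fingers": 1}])

```text
clock: 3.42
eef_pos: [0.4961, 0.205, 0.2438]
tool_rot: [0.001, 0.745, 0.667, 0.001]
force: [0.3, 0.6, -0.1]
gripper_width: 0.003
grip_force: 0.0
```

```bash
python3 - <<'E'
from h import *
s=cap('side','side3'); st(); p=pose()[1]; d=p-rc; print('rack',d@xv,d@yv)
for off in(0,.02,.04): print(off,proj(s,p+[0,0,off]))
u=int(round(proj(s,p)[0]))
for v in range(165,225,3): print(v,[(dep(s,k,v)*1000).round(0).astype(int).tolist() for k in(u-4,u,u+4)])
E
```

```text
3.47 q [ 0.229  0.087  1.574 -0.     1.479  0.341] tcp [0.496  0.2037 0.2434] 
 [[ 0.113  0.994  0.002]
 [ 0.994 -0.113 -0.   ]
 [ 0.     0.002 -1.   ]] F [-0.2 -0.5  0.6] w -0.0 g 0.0
rack 0.0003934400014884625 -0.004987317264915844
0 [285.18138099 194.16433762]
0.02 [284.77361489 185.29932415]
0.04 [284.35437898 176.18495195]
165 [[498, 215, 314], [490, 215, 315], [484, 211, 313]]
168 [[498, 216, 308], [490, 216, 309], [484, 212, 308]]
171 [[499, 214, 300], [491, 215, 302], [485, 210, 300]]
174 [[499, 215, 295], [491, 215, 296], [485, 211, 294]]
177 [[499, 215, 288], [491, 215, 289], [613, -218, 2]]
180 [[633, -201, 0], [621, -202, 1], [610, -208, -1]]
183 [[627, -182, 2], [617, -189, -1], [605, -188, 2]]
186 [[623, -169, 1], [612, -170, 2], [601, -175, 0]]
189 [[619, -155, 0], [607, -155, 2], [596, -158, 2]]
192 [[615, -139, 1], [604, -142, 1], [496, 178, 231]]
195 [[611, -126, 0], [503, 184, 227], [495, 182, 227]]
198 [[607, -111, 1], [502, 186, 222], [494, 185, 222]]
201 [[603, -98, 1], [501, 191, 218], [494, 189, 218]]
204 [[599, -84, 1], [588, -87, 1], [493, 190, 212]]
207 [[595, -71, 0], [585, -74, 0], [492, 197, 209]]
210 [[592, -61, -2], [581, -60, 1], [491, 200, 204]]
213 [[587, -44, 2], [498, 203, 198], [491, 200, 197]]
216 [[584, -32, 1], [498, 206, 193], [490, 204, 193]]
219 [[580, -20, 1], [496, 212, 191], [560, -24, 1]]
222 [[577, -10, -1], [496, 214, 185], [556, -12, 1]]
```

The tip is again about 40 mm above the reported TCP, so the offset is consistent. I'll repeat the arc with it included.

Request:
apply_moves(motion=[{"dx": -1.2,"dy": 0.1,"dz": 4.0,"rx": 0,"ry": 0,"rz": 0,"fingers": 1},{"dx": -1.2,"dy": 0.1,"dz": 5.7,"rx": 0,"ry": 0,"rz": 0,"fingers": 1},{"dx": -2.7,"dy": 0.1,"dz": 7.0,"rx": 0,"ry": 0,"rz": 0,"fingers": 1},{"dx": -4.2,"dy": 0.1,"dz": 8.4,"rx": 0,"ry": 0,"rz": 0,"fingers": 1},{"dx": -5.5,"dy": 0.1,"dz": 9.9,"rx": 0,"ry": 0,"rz": 0,"fingers": 1},{"dx": -6.7,"dy": 0.1,"dz": 11.4,"rx": 0,"ry": 0,"rz": 0,"fingers": 1},{"dx": -7.8,"dy": 0.1,"dz": 13.1,"rx": 0,"ry": 0,"rz": 0,"fingers": 1},{"dx": -8.7,"dy": 0.1,"dz": 15.0,"rx": 0,"ry": 0,"rz": 0,"fingers": 1},{"dx": -9.4,"dy": 0.1,"dz": 16.8,"rx": 0,"ry": 0,"rz": 0,"fingers": 1},{"dx": -9.4,"dy": 0.1,"dz": 16.8,"rx": 0,"ry": 0,"rz": 0,"fingers": 1}])

```text
clock: 4.3
eef_pos: [0.4825, 0.1069, 0.0711]
tool_rot: [-0.002, 0.748, 0.664, -0.003]
force: [-0.5, 0.3, 0.4]
gripper_width: -0.001
grip_force: 0.0
```

```bash
cat >> h.py <<'E'
def red(c,b=(250,330,140,260)):
    h=cv2.cvtColor(c['image'],cv2.COLOR_RGB2HSV).astype(int); m=((h[...,0]<6)|(h[...,0]>174))&(h[...,1]>190)&(h[...,2]>110)
    u0,u1,v0,v1=b; v,u=np.nonzero(m[v0:v1,u0:u1]); return np.array([u.mean()+u0,v.mean()+v0]),len(u)
def tip(): # rack coordinates of real tip
    p=pose()[1]; d=p-rc; return d@xv,d@yv,p[2]+.040
E
python3 - <<'E'
from h import *
s=cap('side','side4'); st(); print('tip rack',tip()); print(red(s))
for a in(0,.1,.2,.3,.4,.95): print(a,proj(s,rack(0,.085-.193*np.cos(a),.062+.193*np.sin(a)))) 
E
```

```text
4.35 q [ 0.045  0.181  1.843 -0.     1.121  0.162] tcp [0.484  0.1078 0.0728] 
 [[ 0.118  0.993 -0.004]
 [ 0.993 -0.118 -0.   ]
 [-0.001 -0.004 -1.   ]] F [-0.6 -0.1  0.6] w 0.001 g 0.0
tip rack (np.float64(-0.0005824110610392082), np.float64(-0.10166374401198329), np.float64(0.11282688723749698))
(array([306.73333333, 224.06666667]), 15)
0 [305.52181218 235.2740083 ]
0.1 [305.27423119 228.97136261]
0.2 [304.72236203 223.08981369]
0.3 [303.8575718  217.68364299]
0.4 [302.67185948 212.81039948]
0.95 [290.19925304 198.36917966]
```

Request:
apply_moves(motion=[{"dx": -0.2,"dy": 0,"dz": 1.7,"rx": 0,"ry": 0,"rz": 0,"fingers": 1},{"dx": -0.5,"dy": 0,"dz": 3.0,"rx": 0,"ry": 0,"rz": 0,"fingers": 1},{"dx": -0.6,"dy": 0,"dz": 3.6,"rx": 0,"ry": 0,"rz": 0,"fingers": 1},{"dx": -0.6,"dy": 0,"dz": 4.2,"rx": 0,"ry": 0,"rz": 0,"fingers": 1},{"dx": -0.6,"dy": 0,"dz": 4.7,"rx": 0,"ry": 0,"rz": 0,"fingers": 1},{"dx": -0.6,"dy": 0,"dz": 4.7,"rx": 0,"ry": 0,"rz": 0,"fingers": 1},{"dx": -0.6,"dy": 0,"dz": 4.7,"rx": 0,"ry": 0,"rz": 0,"fingers": 1}])

```text
clock: 4.93
eef_pos: [0.4865, 0.1033, 0.0284]
tool_rot: [0.001, 0.747, 0.665, 0.001]
force: [-0.4, -0.6, 2.5]
gripper_width: 0.001
grip_force: 1.5
```

```bash
python3 - <<'E'
from h import *
s=cap('side','side5'); st(); print('tip rack',tip()); print(red(s))
E
```

```text
4.98 q [ 0.035  0.25   1.872 -0.     1.018  0.15 ] tcp [0.4864 0.1033 0.0283] 
 [[ 0.115  0.993  0.002]
 [ 0.993 -0.115 -0.   ]
 [-0.     0.002 -1.   ]] F [-1. -2.  3.] w -0.004 g 1.8540733511326835
tip rack (np.float64(0.002313912261119981), np.float64(-0.10581535978114752), np.float64(0.06834011818032423))
(array([309.7, 235. ]), 10)
```

Request:
apply_moves(motion=[{"dx": 0,"dy": 0,"dz": 0.2,"rx": 0,"ry": 0,"rz": 0,"fingers": 1},{"dx": 0,"dy": 0,"dz": 0.4,"rx": 0,"ry": 0,"rz": 0,"fingers": 1},{"dx": 0,"dy": 0,"dz": 0.5,"rx": 0,"ry": 0,"rz": 0,"fingers": 1},{"dx": 0,"dy": 0,"dz": 0.6,"rx": 0,"ry": 0,"rz": 0,"fingers": 1},{"dx": 0,"dy": 0,"dz": 0.6,"rx": 0,"ry": 0,"rz": 0,"fingers": 1}])

```text
clock: 5.4
eef_pos: [0.4871, 0.1033, 0.0269]
tool_rot: [0.001, 0.746, 0.666, 0.0]
force: [-12.7, -3.0, 36.3]
gripper_width: -0.003
grip_force: 18.3
```

```bash
python3 - <<'E'
from h import *
st(); print('tip rack',tip())
E
```

```text
5.4 q [ 3.600e-02  2.530e-01  1.870e+00 -1.000e-03  1.016e+00  1.500e-01] tcp [0.4871 0.1033 0.0269] 
 [[ 0.114  0.993  0.002]
 [ 0.993 -0.114 -0.001]
 [-0.001  0.002 -1.   ]] F [-12.7  -3.   36.3] w -0.003 g 18.2687699329108
tip rack (np.float64(0.002964470694110262), np.float64(-0.10580637652788163), np.float64(0.06692544737063025))
```

36 N at the hard stop with the tip at 0.067, which matches 0.066, so the rod should be latched. I'll back off and move to the stand.

Request:
apply_moves(motion=[{"dx": 0,"dy": 0,"dz": -2,"rx": 0,"ry": 0,"rz": 0,"fingers": 1},{"dx": 0,"dy": 0,"dz": -6,"rx": 0,"ry": 0,"rz": 0,"fingers": 1},{"dx": 0,"dy": 0,"dz": -10,"rx": 0,"ry": 0,"rz": 0,"fingers": 0},{"dx": -4,"dy": 1,"dz": -13,"rx": 0,"ry": 0,"rz": 0,"fingers": 0},{"dx": -8,"dy": 2,"dz": -13,"rx": 0,"ry": 0,"rz": 0,"fingers": 0},{"dx": -12,"dy": 3,"dz": -13,"rx": 0,"ry": 0,"rz": 0,"fingers": 0},{"dx": -16,"dy": 4,"dz": -13,"rx": 0,"ry": 0,"rz": 0,"fingers": 0},{"dx": -20,"dy": 5,"dz": -13,"rx": 0,"ry": 0,"rz": 0,"fingers": 0},{"dx": -24,"dy": 6,"dz": -13,"rx": 0,"ry": 0,"rz": 0,"fingers": 0}])

```text
clock: 6.15
eef_pos: [0.5168, -0.1379, 0.1516]
tool_rot: [0.0, 0.746, 0.665, 0.001]
force: [0.5, 0.0, 0.4]
gripper_width: 0.977
grip_force: 0.0
```

```bash
cat > kin.py <<'E'
import numpy as np
from scipy.optimize import least_squares
from scipy.spatial.transform import Rotation as Ro
D=[([-1.4025,.2074,1.543,0,1.3935,-.1505],[.18005,-.5452,.19232]),([-.691,-.287,1.894,0,1.534,-.579],[.338,-.1675,.2531]),([.227,.079,1.544,.001,1.519,.339],[.4967,.2034,.2625]),([.041,.118,1.811,0,1.213,.157],[.4846,.1063,.1175]),([.229,.087,1.574,0,1.479,.341],[.496,.2037,.2434]),([.035,.25,1.872,0,1.018,.15],[.4864,.1033,.0283])]
def rot(q): return Ro.from_euler('ZYZYZ',[0]*5) if 0 else Ro.from_euler('Z',q[0])*Ro.from_euler('Y',q[1]+q[2])*Ro.from_euler('Z',q[3])*Ro.from_euler('Y',q[4])*Ro.from_euler('Z',q[5]+np.pi/2)
def fk(q,P):
    a1,h,L1,L2,e=P[:5]; d6=.25 if len(P)<6 else P[5]; b=q[1]+q[2]
    r=a1+L1*np.sin(q[1])+L2*np.sin(b)+e*np.cos(b); z=h+L1*np.cos(q[1])+L2*np.cos(b)-e*np.sin(b)
    R=rot(q); return np.array([r*np.cos(q[0]),r*np.sin(q[0]),z])+d6*R.as_matrix()[:,2],R
LO=np.array([-2.73,-.86,.23,-1.11,.08,-2.82]);HI=np.array([2.73,2.22,2.46,4.25,2.63,2.82])
def ik(p,R,q0,P,w=0):
    f=lambda q:np.r_[(fk(q,P)[0]-p)*10,(R.inv()*fk(q,P)[1]).as_rotvec()]
    s=least_squares(f,np.clip(q0,LO+.01,HI-.01),bounds=(LO,HI)); return s.x,np.abs(s.fun).max()
E
python3 - <<'E'
from h import *
import kin
st()
s=cap('side','side6'); print('red pad',red(s), 'expected a=0',proj(s,rack(0,-.108,.066)),'a=.07',proj(s,rack(0,-.1075,.0797)))
o,e,R=pose(); kin.D.append((o['joint_positions'],e))
print((kin.rot(o['joint_positions']).inv()*R).magnitude())
f=lambda P:np.concatenate([kin.fk(q,np.r_[P])[0]-p for q,p in kin.D])
so=kin.least_squares(f,[0,.3,.4,.4,0]); print(so.x,np.abs(so.fun).max())
E
```

```text
6.15 q [-4.230e-01  1.600e-01  1.687e+00  1.000e-03  1.294e+00 -3.090e-01] tcp [ 0.5168 -0.1379  0.1516] 
 [[ 0.114  0.993  0.001]
 [ 0.993 -0.114  0.   ]
 [ 0.     0.001 -1.   ]] F [0.5 0.  0.4] w 0.977 g 0.0
red pad (array([306.33333333, 233.78571429]), 42) expected a=0 [305.50137058 233.92466925] a=.07 [305.35386926 229.38819383]
2.4718690978065387e-16
[0.00084266 0.17817169 0.45490917 0.49875469 0.09338685] 0.08627085276678793
```

Pad pixel row 233.8 against 233.9 expected when shut: latched. Next I'll hover over the clear end of the orange slide with the tool y along its thickness.

```bash
python3 - <<'E'
from h import *
go([.5710,-.2499,.065],down(2.425))
E
```

```text
shift cm [-9.57  6.45  8.8 ]
turn [ 0.     0.009 -0.975]
```

Request:
apply_moves(motion=[{"dx": -3,"dy": 2,"dz": 0,"rx": 0,"ry": 0,"rz": -0.12,"fingers": 0},{"dx": -6,"dy": 4,"dz": 0,"rx": 0,"ry": 0,"rz": -0.24,"fingers": 0},{"dx": -9.1,"dy": 6.3,"dz": 0,"rx": 0,"ry": 0,"rz": -0.975,"fingers": 0},{"dx": -9.1,"dy": 6.3,"dz": 0,"rx": 0,"ry": 0,"rz": -0.975,"fingers": 0},{"dx": -9.1,"dy": 6.3,"dz": 2,"rx": 0,"ry": 0,"rz": -0.975,"fingers": 0},{"dx": -9.1,"dy": 6.3,"dz": 4,"rx": 0,"ry": 0,"rz": -0.975,"fingers": 0},{"dx": -9.1,"dy": 6.3,"dz": 6,"rx": 0,"ry": 0,"rz": -0.975,"fingers": 0},{"dx": -9.1,"dy": 6.3,"dz": 8.2,"rx": 0,"ry": 0,"rz": -0.975,"fingers": 0},{"dx": -9.1,"dy": 6.3,"dz": 8.2,"rx": 0,"ry": 0,"rz": -0.975,"fingers": 0},{"dx": -9.1,"dy": 6.3,"dz": 8.2,"rx": 0,"ry": 0,"rz": -0.975,"fingers": 0}])

```text
clock: 7.03
eef_pos: [0.5675, -0.2327, 0.0676]
tool_rot: [-0.002, 0.349, 0.937, 0.001]
force: [0.2, -0.6, 0.3]
gripper_width: 1.002
grip_force: 0.0
```

```bash
python3 - <<'E'
from h import *
s=cap('side','side7'); st(); go([.5710,-.2499,.065],down(2.425)); p=pose()[1]
u,v=proj(s,[.56,-.24,.06]).astype(int); print(u,v, proj(s,p+[0,0,.04]))
A=cv2.resize(s['image'][v-45:v+30,u-50:u+50,::-1],(800,600),interpolation=cv2.INTER_CUBIC); cv2.imwrite('pics/c5.png',A)
E
```

```text
7.08 q [-0.53   0.412  1.547  0.     1.182 -1.388] tcp [ 0.569  -0.2336  0.0694] 
 [[-0.756  0.654 -0.   ]
 [ 0.654  0.756  0.   ]
 [ 0.     0.    -1.   ]] F [ 0.5 -0.5  0.5] w 1.003 g 0.0
shift cm [-1.22 -1.1   0.44]
turn [ 0.    -0.     0.003]
308 158 [304.27407137 144.15323304]
```

View pics/c5.png

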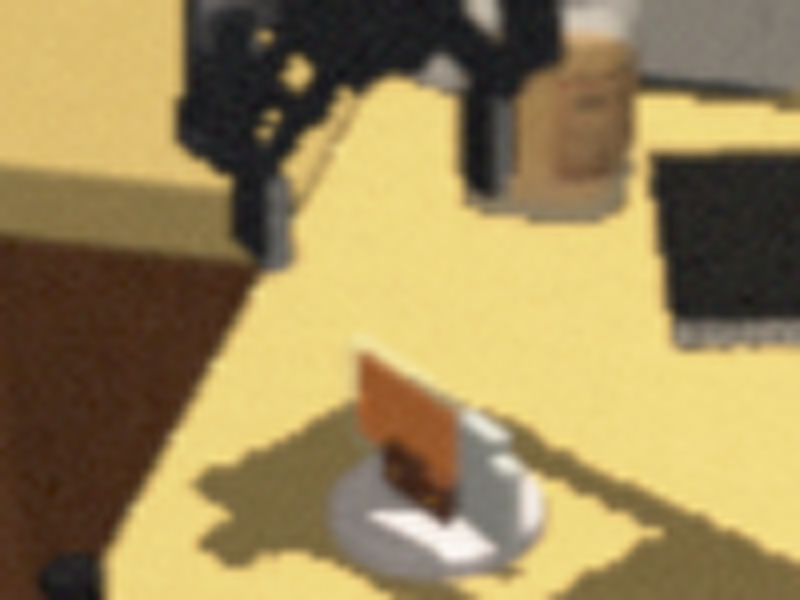

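The crop shows the open fingertips at px (292,145) and (318,137), above the slide. I'll get their real 3D positions from depth.

```bash
python3 - <<'E'
from h import *
s=load('side7'); t=cap('top','top7')
for us,vs in(((289,291,293),range(134,148,2)),((316,318,320,322),range(126,140,2))):
    for v in vs: print(v,[(dep(s,u,v)*1000).round(0).astype(int).tolist() for u in us])
go([.5710,-.2499,.065]); 
E
```

```text
134 [[599, -188, 161], [594, -187, 162], [589, -191, 160]]
136 [[600, -188, 155], [595, -193, 153], [590, -193, 153]]
138 [[600, -190, 148], [594, -189, 149], [591, -196, 146]]
140 [[600, -188, 143], [594, -188, 143], [590, -191, 142]]
142 [[600, -187, 137], [596, -194, 134], [590, -192, 136]]
144 [[602, -193, 127], [595, -188, 131], [590, -192, 129]]
146 [[691, -493, -50], [597, -195, 120], [590, -190, 124]]
126 [[544, -271, 151], [536, -264, 155], [530, -264, 155], [526, -271, 153]]
128 [[544, -274, 143], [536, -265, 149], [529, -260, 151], [526, -271, 147]]
130 [[543, -269, 139], [536, -265, 142], [529, -259, 146], [526, -271, 140]]
132 [[543, -270, 133], [536, -265, 136], [529, -258, 140], [525, -269, 135]]
134 [[543, -270, 126], [537, -268, 128], [530, -265, 130], [525, -269, 129]]
136 [[588, -471, 13], [536, -263, 124], [529, -260, 126], [566, -465, 18]]
138 [[590, -477, 2], [582, -473, 5], [573, -462, 11], [566, -463, 12]]
shift cm [-1.11 -1.11  0.56]
```

Request:
apply_moves(motion=[{"dx": -1.1,"dy": -1.1,"dz": 0,"rx": 0,"ry": 0,"rz": 0,"fingers": 0},{"dx": -1.1,"dy": -1.1,"dz": 0,"rx": 0,"ry": 0,"rz": 0,"fingers": 0},{"dx": -1.1,"dy": -1.1,"dz": 0,"rx": 0,"ry": 0,"rz": 0,"fingers": 0},{"dx": -1.1,"dy": -1.1,"dz": 0,"rx": 0,"ry": 0,"rz": 0,"fingers": 0}])

```text
clock: 7.47
eef_pos: [0.5704, -0.2502, 0.0701]
tool_rot: [0.001, 0.349, 0.937, -0.0]
force: [0.2, -0.2, -0.4]
gripper_width: 0.998
grip_force: 0.0
```

```bash
python3 - <<'E'
from h import *
st(); go([.5710,-.2499,-.014],down(2.425))
E
```

```text
7.47 q [-0.552  0.425  1.527  0.     1.188 -1.411] tcp [ 0.5704 -0.2502  0.0701] 
 [[-0.757  0.653  0.001]
 [ 0.653  0.757 -0.001]
 [-0.002  0.    -1.   ]] F [ 0.2 -0.2 -0.4] w 0.998 g 0.0
shift cm [-0.01  0.06  8.41]
turn [0.    0.002 0.005]
```

Request:
apply_moves(motion=[{"dx": 0,"dy": 0.1,"dz": 2,"rx": 0,"ry": 0,"rz": 0,"fingers": 0},{"dx": 0,"dy": 0.1,"dz": 4,"rx": 0,"ry": 0,"rz": 0,"fingers": 0},{"dx": 0,"dy": 0.1,"dz": 6,"rx": 0,"ry": 0,"rz": 0,"fingers": 0},{"dx": 0,"dy": 0.1,"dz": 7.4,"rx": 0,"ry": 0,"rz": 0,"fingers": 0},{"dx": 0,"dy": 0.1,"dz": 8.3,"rx": 0,"ry": 0,"rz": 0,"fingers": 0},{"dx": 0,"dy": 0.1,"dz": 8.3,"rx": 0,"ry": 0,"rz": 0,"fingers": 0},{"dx": 0,"dy": 0.1,"dz": 8.3,"rx": 0,"ry": 0,"rz": 0,"fingers": 0}])

```text
clock: 8.05
eef_pos: [0.5705, -0.2486, -0.014]
tool_rot: [-0.0, 0.348, 0.938, 0.0]
force: [-1.0, 0.6, 0.1]
gripper_width: 0.995
grip_force: 0.0
```

```bash
python3 - <<'E'
from h import *
st(); go([.5710,-.2499,-.014],down(2.425))
s=cap('side','side8');A=cv2.resize(s['image'][110:200,250:370,::-1],(800,600),interpolation=cv2.INTER_CUBIC); cv2.imwrite('pics/c6.png',A)
E
```

```text
8.05 q [-0.55   0.538  1.563  0.     1.041 -1.41 ] tcp [ 0.5705 -0.2486 -0.014 ] 
 [[-0.758  0.652 -0.   ]
 [ 0.652  0.758  0.   ]
 [ 0.001 -0.    -1.   ]] F [-1.   0.6  0.1] w 0.995 g 0.0
shift cm [-0.12 -0.07  0.  ]
turn [-0.    -0.001  0.006]
```

View pics/c6.png

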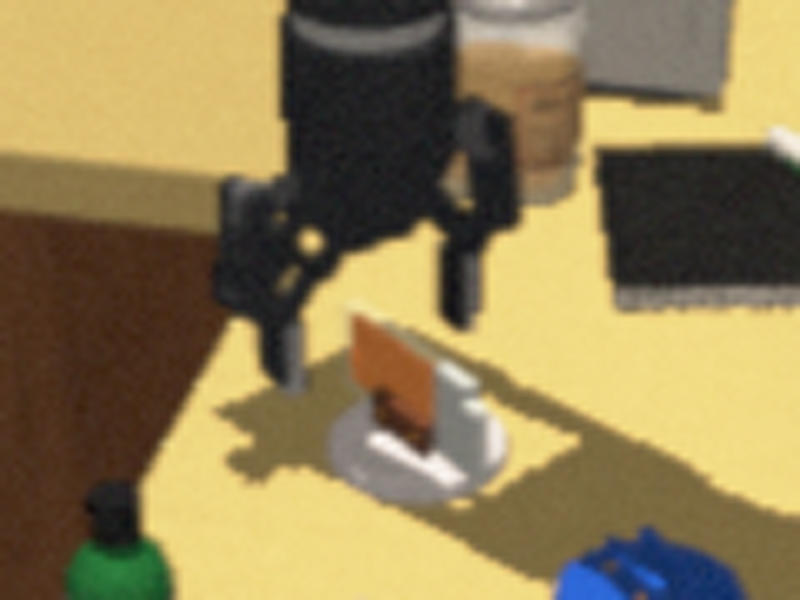

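Fingers straddle the clear end, well clear of the frosted end at right. Closing.

Request:
apply_moves(motion=[{"dx": -0.1,"dy": 0,"dz": 0,"rx": 0,"ry": 0,"rz": 0,"fingers": 1},{"dx": -0.1,"dy": 0,"dz": 0,"rx": 0,"ry": 0,"rz": 0,"fingers": 1},{"dx": -0.1,"dy": 0,"dz": 0,"rx": 0,"ry": 0,"rz": 0,"fingers": 1},{"dx": -0.1,"dy": 0,"dz": 0,"rx": 0,"ry": 0,"rz": 0,"fingers": 1},{"dx": -0.1,"dy": 0,"dz": 0,"rx": 0,"ry": 0,"rz": 0,"fingers": 1},{"dx": -0.1,"dy": 0,"dz": 0,"rx": 0,"ry": 0,"rz": 0,"fingers": 1},{"dx": -0.1,"dy": 0,"dz": 0,"rx": 0,"ry": 0,"rz": 0,"fingers": 1},{"dx": -0.1,"dy": 0,"dz": 0,"rx": 0,"ry": 0,"rz": 0,"fingers": 1}], squeeze=50)

```text
clock: 8.77
eef_pos: [0.5707, -0.2502, -0.0136]
tool_rot: [-0.0, 0.348, 0.938, -0.001]
force: [-4.1, -2.2, 2.2]
gripper_width: 0.087
grip_force: 51.0
```

```bash
python3 - <<'E'
from h import *
st()
E
```

```text
8.77 q [-0.551  0.539  1.561 -0.002  1.043 -1.41 ] tcp [ 0.5707 -0.2502 -0.0136] 
 [[-0.758  0.652 -0.001]
 [ 0.652  0.758 -0.001]
 [ 0.    -0.002 -1.   ]] F [-4.1 -2.2  2.2] w 0.087 g 51.0018128156662
```

Request:
apply_moves(motion=[{"dx": 0,"dy": 0,"dz": -1,"rx": 0,"ry": 0,"rz": 0,"fingers": 1},{"dx": 0,"dy": 0,"dz": -2,"rx": 0,"ry": 0,"rz": 0,"fingers": 1},{"dx": 0,"dy": 0,"dz": -3,"rx": 0,"ry": 0,"rz": 0,"fingers": 1},{"dx": 0,"dy": 0,"dz": -5,"rx": 0,"ry": 0,"rz": 0,"fingers": 1},{"dx": 0,"dy": 0,"dz": -7,"rx": 0,"ry": 0,"rz": 0,"fingers": 1},{"dx": 0,"dy": 0,"dz": -10,"rx": 0,"ry": 0,"rz": 0,"fingers": 1},{"dx": 0,"dy": 0,"dz": -13,"rx": 0,"ry": 0,"rz": 0,"fingers": 1},{"dx": 0,"dy": 0,"dz": -16,"rx": 0,"ry": 0,"rz": 0,"fingers": 1},{"dx": 0,"dy": 0,"dz": -18,"rx": 0,"ry": 0,"rz": 0,"fingers": 1},{"dx": 0,"dy": 0,"dz": -20,"rx": 0,"ry": 0,"rz": 0,"fingers": 1}])

```text
clock: 9.6
eef_pos: [0.5727, -0.249, 0.1902]
tool_rot: [0.002, 0.348, 0.938, 0.0]
force: [0.3, -0.1, -0.7]
gripper_width: 0.082
grip_force: 50.6
```

```bash
python3 - <<'E'
from h import *
import kin
st(); o,e,R=pose(); kin.D+=[(o['joint_positions'],e),([-0.551,0.539,1.561,-0.002,1.043,-1.41],[.5707,-.2502,-.0136]),([-0.552,0.425,1.527,0,1.188,-1.411],[.5704,-.2502,.0701])]
def fk(q,P,d6=.25):
    a1,h,L1,L2,e_,l=P; b=q[1]+q[2]; c,s=np.cos(q[0]),np.sin(q[0])
    r=a1+L1*np.sin(q[1])+L2*np.sin(b)+e_*np.cos(b); z=h+L1*np.cos(q[1])+L2*np.cos(b)-e_*np.sin(b)
    return np.array([r*c-l*s,r*s+l*c,z])+d6*kin.rot(q).as_matrix()[:,2]
so=kin.least_squares(lambda P:np.concatenate([fk(q,P)-p for q,p in kin.D]),[0,.3,.4,.4,0,.08]); print(so.x.round(4),np.abs(so.fun).max())
E
```

```text
9.6 q [-0.549  0.309  1.421  0.002  1.407 -1.41 ] tcp [ 0.5727 -0.249   0.1902] 
 [[-0.758  0.652  0.005]
 [ 0.652  0.758 -0.001]
 [-0.004  0.002 -1.   ]] F [ 0.3 -0.1 -0.7] w 0.082 g 50.64332664012909
[0.0009 0.1785 0.4552 0.4988 0.094  0.0862] 0.0003867702071649326
```

Request:
apply_moves(motion=[{"dx": 1,"dy": 0.5,"dz": -0.5,"rx": 0,"ry": 0,"rz": 0.1,"fingers": 1},{"dx": 3,"dy": 1,"dz": -1,"rx": 0,"ry": 0,"rz": 0.22,"fingers": 1},{"dx": 5,"dy": 2,"dz": -2,"rx": 0,"ry": 0,"rz": 0.34,"fingers": 1},{"dx": 7,"dy": 3,"dz": -3,"rx": 0,"ry": 0,"rz": 0.46,"fingers": 1},{"dx": 9,"dy": 4,"dz": -4,"rx": 0,"ry": 0,"rz": 0.58,"fingers": 1},{"dx": 11,"dy": 5,"dz": -5,"rx": 0,"ry": 0,"rz": 0.7,"fingers": 1},{"dx": 13,"dy": 5,"dz": -5,"rx": 0,"ry": 0,"rz": 0.82,"fingers": 1},{"dx": 14,"dy": 5,"dz": -5,"rx": 0,"ry": 0,"rz": 0.94,"fingers": 1},{"dx": 14,"dy": 5,"dz": -5,"rx": 0,"ry": 0,"rz": 1.06,"fingers": 1},{"dx": 14,"dy": 5,"dz": -5,"rx": 0,"ry": 0,"rz": 1.18,"fingers": 1}])

```text
clock: 10.43
eef_pos: [0.498, -0.1187, 0.238]
tool_rot: [0.001, 0.812, 0.584, 0.001]
force: [0.9, 0.6, 0.1]
gripper_width: 0.083
grip_force: 50.7
```

Request:
apply_moves(motion=[{"dx": 0,"dy": 0,"dz": 0,"rx": 0,"ry": 0,"rz": 0.12,"fingers": 1},{"dx": 0,"dy": 0,"dz": 0,"rx": 0,"ry": 0,"rz": 0.24,"fingers": 1},{"dx": 0,"dy": 0,"dz": 0,"rx": 0,"ry": 0,"rz": 0.36,"fingers": 1},{"dx": 0,"dy": 0,"dz": 0,"rx": 0,"ry": 0,"rz": 0.48,"fingers": 1},{"dx": 0,"dy": 0,"dz": 0,"rx": 0,"ry": 0,"rz": 0.6,"fingers": 1},{"dx": 0,"dy": 0,"dz": 0,"rx": 0,"ry": 0,"rz": 0.72,"fingers": 1},{"dx": 0,"dy": 0,"dz": 0,"rx": 0,"ry": 0,"rz": 0.84,"fingers": 1},{"dx": 0,"dy": 0,"dz": 0,"rx": 0,"ry": 0,"rz": 0.96,"fingers": 1},{"dx": 0,"dy": 0,"dz": 0,"rx": 0,"ry": 0,"rz": 1.08,"fingers": 1},{"dx": 0,"dy": 0,"dz": 0,"rx": 0,"ry": 0,"rz": 1.2,"fingers": 1}])

```text
clock: 11.27
eef_pos: [0.4983, -0.1193, 0.2377]
tool_rot: [-0.0, 1.0, 0.023, 0.001]
force: [-0.2, -0.9, -0.6]
gripper_width: 0.082
grip_force: 50.7
```

```bash
python3 - <<'E'
from h import *
st(); go([.5,-.12,.25],down(-.6))
E
```

```text
11.27 q [-0.405  0.038  1.638  0.002  1.464  1.12 ] tcp [ 0.4983 -0.1193  0.2377] 
 [[ 0.999  0.045  0.003]
 [ 0.045 -0.999  0.001]
 [ 0.003 -0.    -1.   ]] F [-0.2 -0.9 -0.6] w 0.082 g 50.661563873291016
shift cm [ 0.17  0.08 -1.23]
turn [-0.001 -0.002  0.645]
```

Request:
apply_moves(motion=[{"dx": 0,"dy": 0,"dz": -1,"rx": 0,"ry": 0,"rz": 0.12,"fingers": 1},{"dx": 0,"dy": 0,"dz": -2,"rx": 0,"ry": 0,"rz": 0.24,"fingers": 1},{"dx": 0,"dy": 0,"dz": -3,"rx": 0,"ry": 0,"rz": 0.36,"fingers": 1},{"dx": 0,"dy": 0,"dz": -3,"rx": 0,"ry": 0,"rz": 0.48,"fingers": 1},{"dx": 0,"dy": 0,"dz": -3,"rx": 0,"ry": 0,"rz": 0.6,"fingers": 1},{"dx": 0,"dy": 0,"dz": -3,"rx": 0,"ry": 0,"rz": 0.645,"fingers": 1},{"dx": 0,"dy": 0,"dz": -3,"rx": 0,"ry": 0,"rz": 0.645,"fingers": 1}])

```text
clock: 11.85
eef_pos: [0.4982, -0.1194, 0.2677]
tool_rot: [-0.001, 0.956, -0.293, 0.001]
force: [0.6, -0.0, -0.8]
gripper_width: 0.088
grip_force: 50.6
```

Request:
apply_moves(motion=[{"dx": 0,"dy": -1,"dz": 0,"rx": 0.1,"ry": 0,"rz": 0,"fingers": 1},{"dx": 0,"dy": -2,"dz": 0,"rx": 0.2,"ry": 0,"rz": 0,"fingers": 1},{"dx": 0,"dy": -3,"dz": 0,"rx": 0.3,"ry": 0,"rz": 0,"fingers": 1},{"dx": 0,"dy": -4,"dz": 0,"rx": 0.4,"ry": 0,"rz": 0,"fingers": 1},{"dx": 0,"dy": -4,"dz": 0,"rx": 0.4,"ry": 0,"rz": 0,"fingers": 1}])

```text
clock: 12.27
eef_pos: [0.519, -0.0876, 0.2653]
tool_rot: [-0.191, 0.937, -0.288, 0.058]
force: [0.3, -0.7, -1.5]
gripper_width: 0.087
grip_force: 50.7
```

```bash
python3 - <<'E'
from h import *
import kin
st(); o,e,R=pose(); print('rot err',(kin.rot(o['joint_positions']).inv()*R).magnitude())
B=np.array([.0009,-.0715,.4552,.4988,.094,.0862])
def fk(q,d6,l2=0):
    a1,h,L1,L2,e_,l=B; h=h+d6;l=l-l2; b=q[1]+q[2]; c,s=np.cos(q[0]),np.sin(q[0])
    r=a1+L1*np.sin(q[1])+L2*np.sin(b)+e_*np.cos(b); z=h+L1*np.cos(q[1])+L2*np.cos(b)-e_*np.sin(b)
    return np.array([r*c-l*s,r*s+l*c,z])+d6*kin.rot(q).as_matrix()[:,2]
so=kin.least_squares(lambda d:fk(o['joint_positions'],d[0])-e,[.25]);print(so.x,so.fun); d6=so.x[0]
Rt=np.array([[.825,0,.565],[-.565,0,.825],[0,-1,0]]);Rt=Ro.from_matrix(Rt)
for p in([.586,.006,.2],[.55,-.04,.2],[.6,0.02,.2]):
    f=lambda q:np.r_[(fk(q,d6)-p)*10,(Rt.inv()*kin.rot(q)).as_rotvec()]
    s_=kin.least_squares(f,[-.6,.2,1.6,1.5,1.5,1.5],bounds=(kin.LO,kin.HI)); print(p,s_.x.round(2),np.abs(s_.fun).max())
go([.586,.006,.2],Rt)
E
```

```text
12.27 q [-0.608 -0.019  1.696  0.404  1.479  1.519] tcp [ 0.519  -0.0876  0.2653] 
 [[ 0.828 -0.517  0.218]
 [-0.561 -0.761  0.325]
 [-0.002 -0.391 -0.92 ]] F [ 0.3 -0.7 -1.5] w 0.087 g 50.6588351726532
rot err 3.6480372689592685e-16
[0.35381216] [ 9.40942186e-05 -5.97071677e-05 -1.45735488e-05]
[0.586, 0.006, 0.2] [-0.82  0.6   1.92  1.39  1.7   0.62] 1.1102230246251565e-15
[0.55, -0.04, 0.2] [-0.94  0.6   1.91  1.29  1.77  0.6 ] 2.7755575615628914e-15
[0.6, 0.02, 0.2] [-0.78  0.6   1.91  1.43  1.67  0.62] 1.1102230246251565e-15
shift cm [ 0.3  -8.04 10.52]
turn [1.169e+00 5.000e-03 1.000e-03]
```

Request:
apply_moves(motion=[{"dx": 0,"dy": -0.6,"dz": 0.8,"rx": 0.1,"ry": 0,"rz": 0,"fingers": 1},{"dx": 0,"dy": -1.3,"dz": 1.8,"rx": 0.2,"ry": 0,"rz": 0,"fingers": 1},{"dx": 0,"dy": -2.0,"dz": 2.7,"rx": 0.3,"ry": 0,"rz": 0,"fingers": 1},{"dx": 0,"dy": -2.7,"dz": 3.6,"rx": 0.4,"ry": 0,"rz": 0,"fingers": 1},{"dx": 0,"dy": -3.4,"dz": 4.5,"rx": 0.5,"ry": 0,"rz": 0,"fingers": 1},{"dx": 0,"dy": -4.1,"dz": 5.4,"rx": 0.6,"ry": 0,"rz": 0,"fingers": 1},{"dx": 0,"dy": -4.8,"dz": 6.3,"rx": 0.7,"ry": 0,"rz": 0,"fingers": 1},{"dx": 0,"dy": -5.5,"dz": 7.2,"rx": 0.8,"ry": 0,"rz": 0,"fingers": 1}])

```text
clock: 12.93
eef_pos: [0.565, -0.0218, 0.222]
tool_rot: [-0.54, 0.789, -0.24, 0.167]
force: [0.7, 1.1, -1.0]
gripper_width: 0.086
grip_force: 50.7
```

```bash
python3 - <<'E'
from h import *
st(); go([.586,.006,.2],Ro.from_matrix(np.array([[.825,0,.565],[-.565,0,.825],[0,-1,0]])))
E
```

```text
12.93 q [-0.84   0.279  1.922  1.131  1.542  0.897] tcp [ 0.565  -0.0218  0.222 ] 
 [[ 0.829 -0.199  0.522]
 [-0.559 -0.301  0.773]
 [ 0.004 -0.933 -0.361]] F [ 0.7  1.1 -1. ] w 0.086 g 50.66888093948364
shift cm [0.18 0.8  4.04]
turn [0.369 0.007 0.005]
```

Request:
apply_moves(motion=[{"dx": 0.1,"dy": 0.2,"dz": 1.0,"rx": 0.1,"ry": 0,"rz": 0,"fingers": 1},{"dx": 0.1,"dy": 0.4,"dz": 2.0,"rx": 0.2,"ry": 0,"rz": 0,"fingers": 1},{"dx": 0.1,"dy": 0.6,"dz": 3.0,"rx": 0.3,"ry": 0.005,"rz": 0.005,"fingers": 1},{"dx": 0.1,"dy": 0.8,"dz": 4.0,"rx": 0.369,"ry": 0.006,"rz": 0.005,"fingers": 1},{"dx": 0.1,"dy": 0.8,"dz": 4.0,"rx": 0.369,"ry": 0.006,"rz": 0.005,"fingers": 1},{"dx": 0.1,"dy": 0.8,"dz": 4.0,"rx": 0.369,"ry": 0.006,"rz": 0.005,"fingers": 1},{"dx": 0.1,"dy": 0.8,"dz": 4.0,"rx": 0.369,"ry": 0.006,"rz": 0.005,"fingers": 1}])

```text
clock: 13.52
eef_pos: [0.5849, 0.0061, 0.2003]
tool_rot: [-0.674, 0.677, -0.209, 0.208]
force: [0.2, -0.3, -0.1]
gripper_width: 0.08
grip_force: 50.7
```

```bash
python3 - <<'E'
from h import *
st(); go([.586,.006,.2],Ro.from_matrix(np.array([[.825,0,.565],[-.565,0,.825],[0,-1,0]])))
s=cap('side','side9');t=cap('top','top9'); p,R=pose()[1:]
g=p-.06*R.as_matrix()[:,2]
us,vs=proj(s,g).astype(int);ut,vt=proj(t,g).astype(int);print(us,vs,ut,vt)
A=[cv2.resize(c['image'][v-40:v+40,u-53:u+53,::-1],(800//2*1,302),interpolation=cv2.INTER_CUBIC) for c,u,v in((s,us,vs),(t,ut,vt))]
u,v=proj(s,rack(0,0,.05)).astype(int)
A.append(cv2.resize(s['image'][v-60:v+45,u-70:u+70,::-1],(400,298)))
u,v=proj(t,rack(0,0,.05)).astype(int); A.append(cv2.resize(t['image'][v-45:v+60,u-60:u+80,::-1],(400,298)))
cv2.imwrite('pics/c7.png',np.vstack([np.hstack(A[:2]),np.hstack(A[2:])])); print('pad',red(s))
# plate plane from depth near grasp in top view
pts=[dep(t,a,b) for a in range(ut-35,ut+36) for b in range(vt-35,vt+36)]
pts=np.array([q for q in pts if .18<q[2]<.222]); print(len(pts),pts.min(0),pts.max(0)); c=pts.mean(0); print(c,np.linalg.svd(pts-c)[2][2])
E
```

```text
13.52 q [-0.819  0.591  1.92   1.39   1.697  0.62 ] tcp [0.5849 0.0061 0.2003] 
 [[ 0.826 -0.003  0.564]
 [-0.564 -0.003  0.826]
 [-0.001 -1.    -0.004]] F [ 0.2 -0.3 -0.1] w 0.08 g 50.69793462753296
shift cm [0.09 0.03 0.06]
turn [ 0.004  0.001 -0.001]
291 147 347 154
pad (array([306.33333333, 233.78571429]), 42)
1075 [ 0.47062256 -0.1208344   0.18002152] [ 0.63181725 -0.00611185  0.22190339]
[ 0.56691975 -0.05534574  0.20759728] [ 0.024037   -0.04366865  0.99875686]
```

View pics/c7.png

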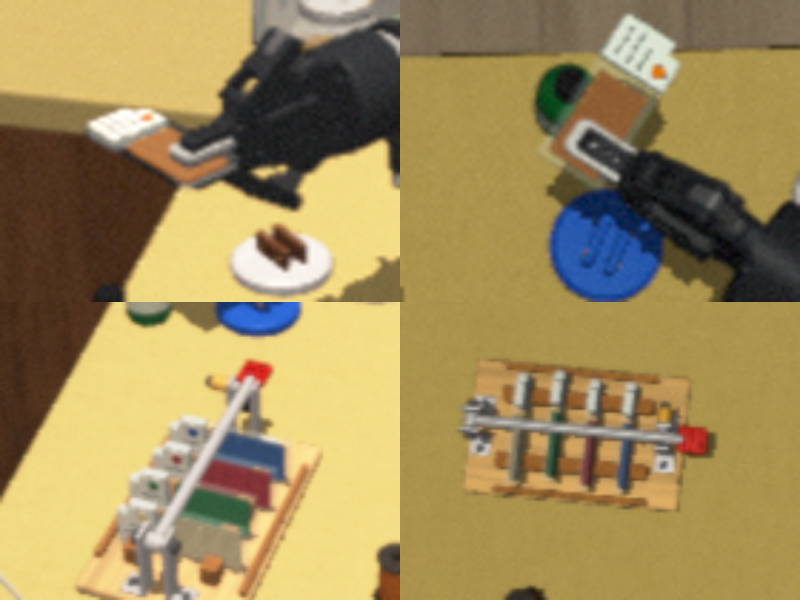

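The label faces up, grip is on the clear part only, the rod is latched and the stand is empty. Next I'll let it settle and check that the slide is level.

Request:
apply_moves(motion=[{"dx": 0,"dy": 0,"dz": 0,"rx": 0,"ry": 0,"rz": 0,"fingers": 1},{"dx": 0,"dy": 0,"dz": 0,"rx": 0,"ry": 0,"rz": 0,"fingers": 1},{"dx": 0,"dy": 0,"dz": 0,"rx": 0,"ry": 0,"rz": 0,"fingers": 1},{"dx": 0,"dy": 0,"dz": 0,"rx": 0,"ry": 0,"rz": 0,"fingers": 1},{"dx": 0,"dy": 0,"dz": 0,"rx": 0,"ry": 0,"rz": 0,"fingers": 1},{"dx": 0,"dy": 0,"dz": 0,"rx": 0,"ry": 0,"rz": 0,"fingers": 1}])

```text
clock: 14.12
eef_pos: [0.5844, 0.0061, 0.1994]
tool_rot: [-0.675, 0.676, -0.211, 0.208]
force: [-0.8, -0.2, -0.9]
gripper_width: 0.084
grip_force: 50.7
```

```bash
python3 - <<'E'
from h import *
st(); t=cap('top','top10'); s=cap('side','side10')
for n,c,(u0,u1,v0,v1) in(('top',t,(325,395,112,180)),('side',s,(255,325,120,170))):
    h=cv2.cvtColor(c['image'],cv2.COLOR_RGB2HSV).astype(int)
    lab=(h[...,1]<45)&(h[...,2]>150); org=(h[...,0]<16)&(h[...,1]>100)&(h[...,2]>90)
    P=[]
    for m in(lab,org):
        m=cv2.erode(m.astype(np.uint8),np.ones((3,3))); q=np.array([dep(c,u,v) for v in range(v0,v1) for u in range(u0,u1) if m[v,u]])
        q=q[(q[:,2]>.17)&(q[:,2]<.24)]; print(n,len(q),np.median(q,0).round(4),q[:,2].std().round(4)); P.append(q)
    q=np.vstack(P); A=np.c_[q[:,:2]-q[:,:2].mean(0),np.ones(len(q))]; k=np.linalg.lstsq(A,q[:,2],rcond=None)[0]
    print('slope along slide x',k[:2]@[.826,-.564],'across',k[:2]@[.564,.826],'z',k[2])
E
```

```text
14.12 q [-0.82   0.593  1.922  1.391  1.697  0.618] tcp [0.5844 0.0061 0.1994] 
 [[ 0.825 -0.004  0.566]
 [-0.566  0.     0.825]
 [-0.004 -1.    -0.002]] F [-0.8 -0.2 -0.9] w 0.084 g 50.70218324661255
top 131 [ 0.6139 -0.0644  0.2045] 0.002
top 111 [ 0.5794 -0.0477  0.2042] 0.0021
slope along slide x -0.00031379471584380735 across -0.00613600785915882 z 0.20425258206907623
side 52 [ 0.6117 -0.0632  0.2042] 0.001
side 62 [ 0.5775 -0.0325  0.2044] 0.0008
slope along slide x -0.008211718093480085 across 0.010549796361029807 z 0.20424905492050707
```

Both views agree: slope is under 0.5° end to end, the top face is at z = 0.204 (plate centre 0.200), and it is still. Handing in.

```bash
python3 -c "
from plant import order
print(order.finish_job())"
```

```text
the job is handed in; nothing more can be done
None
```

The rod is latched and the orange slide is held still by its clear part, level and label up, about 20 cm above the worktop; the job is handed in, at about 14 s on the robot's clock.

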